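Start up the sanding corner

ROBOT

A 7-joint arm with a two-finger parallel gripper is mounted at the origin on the work surface. World frame = base frame: x ahead of the robot, y to its left, z up, the work surface at z = 0. Lengths are in m, angles in rad, forces in N, time in s.
With the tool pointing down it reaches from about 0.35 to 0.775 m from the base axis. Payload 3.1 kg.
Tool frame: the origin (TCP) lies at the very end of the fingers, on their centre line; the grasp point (between the pads) lies 19 mm behind it; z points along the fingers, y is the line along which they close (so a half turn about z gives the same grasp; the last joint's range is limited). The gripper opens to 85 mm and grips with 20 to 120 N. Pads are 22 mm wide; open, the fingers measure 114 mm over their backs; the gripper's body (76 mm by 85 mm) begins 54 mm behind the grasp point. The pads swing forward as they close: fully open they stand 13 mm farther back than shut.
Start: joints at [1.076, 0.311, 0.014, 1.512, -0.004, 1.319, -0.027], TCP at [0.241, -0.495, 0.231] pointing down, gripper open.
Joint ranges: [-2.7, 2.7], [-0.3, 1.91], [-1.27, 1.3], [0.12, 2.57], [-1.44, 4.58], [0.2, 2.03], [-3.05, 3.05]. Speed limits (rad/s): [2.79, 2.79, 3.14, 3.14, 3.14, 3.14, 3.14].

INTERFACE

Orientations are given as a 3x3 rotation matrix whose columns are the frame's x, y, z axes.
In Python, from station import get_state, camera, close_job gives the robot as it stands. The module is installed in compiled form; this text tells all that it offers.
- The arm moves only by the tool play_rows, never from a script. Its arguments are lists of equal length, an entry for each row: "travel": the shift along the tool's x, y, z in cm, a list of three; "turn": the turn, a rotation vector about the tool's x, y, z in degrees, a list of three; "hand": the closure in counts, from 0 (fully open) to 255 (shut). In form: {"travel": [[x, y, z], ...], "turn": [[ax, ay, az], ...], "hand": [hand, ...]}. A call has 1 to 10 rows; each row is the pose to reach, as a shift and turn from the pose commanded when the call began, along the tool's axes at that moment; what a row does not reach only later rows make up. A row lasts 1/8 s, in which the tool goes at most 62.5 mm and 10.7 degrees, less where a joint would pass 70% of its speed; a pose out of reach is approached as far as the arm can. A call with a gripper value outside its range is refused whole. The fingers move at their own pace and stop on an object; "grip_force" is the grip in N (left out, the last holds). Time passes only in rows, so rows that repeat a pose let the fingers close. It gives the time, the measured TCP pose, the force, the opening and the grip force at its end, in the units of the state.
- get_state(): the state, without advancing time (a new reading comes with each control period).
- camera(name): name is "side" or "top"; returns a dict with "frame" (384x512x3 uint8, red, green, blue), "camera_matrix" (3x3 intrinsics, pixels), "k1" (the pictures are not rectified: a ray, as slopes to the right and down, at radius r is drawn at 1 + k1 r^2 times it, then the intrinsics apply), "T" (4x4, takes a point from camera to world coordinates). Camera axes: x right, y up, looking along -z (the intrinsics and any distortion apply to the point x, -y, -z); pixel columns grow to the right and rows downward; lengths in m; the calibration is good to about 2 mm. A picture is of the moment at which its call begins. There is no depth.
- close_job(): hands the job in; it is judged then, once.
The state is a dict: "time_s": time; "joint_positions": joint angles; "joint_vel": joint speeds; "tau": joint torques, N m; "tcp_pos": TCP position; "ee_rot": TCP orientation; "force": force on the tool from outside, world axes, zero at the start; "moment": the same for the moment, N m; "opening": finger opening in m; "grip_force": force on a finger pad.
Only numpy, scipy, OpenCV 4.12 (cv2) and the standard library are available. Lean on these libraries where they do the work, as an engineer would, in place of code of your own. Each camera call takes 0.05 s, during which the arm holds its last target. There are 200 camera calls.

TASK

Get the sanding corner of the bench running by pressing its controls with the closed fingertips: first switch on the lamp at the rocker on its foot, then the dust extractor at the rocker on its sloping panel, and only then press in the disc sander's start button, the small flat-topped one, for a moment; leave the mushroom-shaped stop button alone. Only press: nothing is to be picked up or shoved, the lamp stays standing where it is, and the things lying about stay where they are.

Things in the scene. Friction and masses are not known exactly. Their poses are not given: they have to be found in the camera images.
- lamp: Loose desk lamp (1.4 to 2.1 kg): dark steel foot 190 x 160 x 22 mm (its x -45 to +145 mm, y +-80 mm), an upright stem at its far left corner (x = 125, y = 55) and a round head 110 mm across over x = 150, y = 90, z 275 to 330 mm. Origin on the bench under its rocker's pivot; x away from the operator, y left, z up.
- lamp_switch (a joint): Grey rocker 37 x 22 mm in a black frame: 0 = off, 0.36 rad = fully on, stays as left. Off: its 'on' half stands up 0.36 rad (outer end 6.5 mm high), the other lies flush; on: the reverse. Pressing the raised half takes 2 to 4 N. On the lamp's foot; the 'on' half is the one nearer the operator.
- lamp_switch_on (a point): Fixed point 10 mm from the rocker's pivot, mid 'on' half, at the height of that half once switched on, 4 mm over the mounting surface; while off the half's surface stands 3.8 mm above it. x: from pivot to the 'on' end, y across, z out of the mounting surface (press along -z). Here z is up and x points to the lamp's -x.
- extractor: Fixed dust extractor, pale box 200 deep x 190 wide x 190 mm high (its x -50 to +150 mm), slatted filter in front, handle on top (x = 125, z to 219 mm). Sloping panel at the top front edge: rocker in its middle (x = -10, z = 167 mm), a fixed dial 34 mm across, 14 mm high, 55 mm to the right. Origin on the bench; x away from the operator, y left, z up.
- fan_switch (a joint): Grey rocker 37 x 22 mm in a black frame: 0 = off, 0.36 rad = fully on, stays as left. Off: its 'on' half stands up 0.36 rad (outer end 6.5 mm high), the other lies flush; on: the reverse. Pressing the raised half takes 2 to 4 N. On the extractor's panel; the 'on' half is the upper one.
- fan_switch_on (a point): Fixed point 10 mm from the rocker's pivot, mid 'on' half, at the height of that half once switched on, 4 mm over the mounting surface; while off the half's surface stands 3.8 mm above it. x: from pivot to the 'on' end, y across, z out of the mounting surface (press along -z). Here z leans 0.512 rad from vertical to the operator, x points up the slope.
- sander: Fixed disc sander: 150 mm disc behind a level work table (x 66 to 134, y +-92, top z = 125 mm), motor behind (x to 277, z to 217 mm). In front, low, a sloping switch panel 84 x 130 mm, centre x = 0, z = 48 mm, its normal 0.30 rad from vertical towards the operator. Origin on the bench under the panel's centre; x away from the operator, y left, z up.
- start_button (a joint): Start button, black, round, 22 mm across, flat top 10 mm above the panel, left (y = +28 mm) on the sander's panel. Metres pressed in: 0 out, 0.005 fully in; springs back; about 5 N presses it fully in.
- start_button_top (a point): Centre of the start button's top; moves with it. z straight out of the panel (press along -z), x up the slope, y left.
- stop_button (a joint): Stop button, black mushroom head 38 mm across, top 27.5 mm above the panel, 56 mm to the right of the start button. Metres pressed in, 0 out to 0.005; springs back. Not to be pressed.
- stop_button_top (a point): Centre of the stop button's top; axes as for the start button.
- blank: Bystander: bamboo blank 26 x 110 x 9 mm lying on the sander's work table. Loose; leave it alone. Origin at the centre of its underside.
- tin: Bystander: round tin 52 mm across, 38 mm high, on top of the extractor. Loose; leave it alone. Origin at the centre of its underside.
- block: Bystander: cork-soled sanding block 75 x 38 x 30 mm, on the bench at the lamp's left side. Loose; leave it alone. Origin at the centre of its underside.
- brush: Bystander: bench brush 160 mm long, 42 mm wide, 20 mm high, on the bench at the lamp's right side. Loose; leave it alone. Origin at the centre of its underside.
- glue: Bystander: glue bottle 52 mm across, 110 mm high, on the bench in front of the machines. Loose; leave it alone. Origin at the centre of its underside.
- teacup: Bystander: tea cup 72 mm across, 70 mm high, on the bench in front of the machines. Loose; leave it alone. Origin at the centre of its underside.
- knife: Bystander: marking knife 180 mm long, 12 mm high, on the bench in front of the machines. Loose; leave it alone. Origin at the centre of its underside.

How it is judged:
By the outcome, as a careful person would: the job done as asked, in the order asked, and still so for the second after the job is handed in, with the robot touching nothing.
It also fails if it takes over 70 s, if anything falls off the work surface, if the arm or the gripper's body presses on something with over 40 N, if the wrist force passes 120 N, or if a joint passes its speed limit or range.

## Working session

There is one attempt and no reset: what is moved stays moved. The work goes in short steps, Python scripts to look and compute and a tool call to move; the robot and the scene stay as the last step left them, time stands still between calls to the robot, and variables do not carry over. Pictures are saved under pics/ and viewed, at most 10 in all, crops included, and the job is handed in when it is done.

Besides the shell and the picture viewer there is one more tool, called in YAML: its name, and indented under it one key for each argument. play_rows: Moves the arm, as the interface text tells. Its arguments: {"type":"object","properties":{"travel":{"type":"array"},"turn":{"type":"array"},"hand":{"type":"array"},"grip_force":{"type":"number"}},"required":["travel","turn","hand"]}

```bash
mkdir -p pics
cat > h.py <<'E'
import numpy as np, cv2
from station import get_state, camera, close_job
def ray(c,u,v):
    K=c["camera_matrix"];k1=c["k1"]
    d=np.array([(u-K[0,2])/K[0,0],(v-K[1,2])/K[1,1]]);s=d.copy()
    for _ in range(30): s=d/(1+k1*(s@s))
    T=np.array(c["T"]);return T[:3,3],T[:3,:3]@np.array([s[0],-s[1],-1])
def onz(c,u,v,z):
    o,d=ray(c,u,v);return o+d*(z-o[2])/d[2]
def proj(c,p):
    T=np.array(c["T"]);q=T[:3,:3].T@(np.array(p)-T[:3,3]);s=np.array([q[0],-q[1]])/-q[2]
    s=s*(1+c["k1"]*(s@s));K=c["camera_matrix"];return np.array([K[0,0]*s[0]+K[0,2],K[1,1]*s[1]+K[1,2]])
def tri(c1,p1,c2,p2):
    o1,d1=ray(c1,*p1);o2,d2=ray(c2,*p2)
    t=np.linalg.lstsq(np.stack([d1,-d2],1),o2-o1,rcond=None)[0]
    a=o1+t[0]*d1;b=o2+t[1]*d2;return (a+b)/2,np.linalg.norm(a-b)
E
python3 - <<'E'
from h import *
for n in("top","side"):
    c=camera(n);np.save(n+".npy",c,allow_pickle=True)
    cv2.imwrite(f"pics/{n}.png",cv2.resize(c["frame"][:,:,::-1],(800,600),interpolation=cv2.INTER_CUBIC))
    print(n,np.round(c["T"],3),c["camera_matrix"],c["k1"])
s=get_state();print(s["tcp_pos"],s["ee_rot"],s["force"],s["opening"])
E
```

```text
top [[-0.026  0.98  -0.198  0.325]
 [-1.    -0.025  0.011  0.019]
 [ 0.006  0.198  0.98   1.153]
 [ 0.     0.     0.     1.   ]] [[351.33157147   0.         258.86988334]
 [  0.         351.33157147 192.47896469]
 [  0.           0.           1.        ]] 0.017912590475427793
side [[-0.978  0.147 -0.145  0.335]
 [-0.207 -0.727  0.655  0.874]
 [-0.009  0.671  0.741  1.153]
 [ 0.     0.     0.     1.   ]] [[499.28646471   0.         252.31973037]
 [  0.         499.28646471 192.71648004]
 [  0.           0.           1.        ]] -0.2208719043275489
[ 0.24031516 -0.49399267  0.23031097] [[ 8.99206814e-01  4.37522604e-01 -1.03741848e-03]
 [ 4.37523824e-01 -8.99204786e-01  1.91211485e-03]
 [-9.62581939e-05 -2.17328201e-03 -9.99997634e-01]] [-0.23926311 -0.48299111 -0.93443288] 0.08499816549695234
```

View pics/top.png

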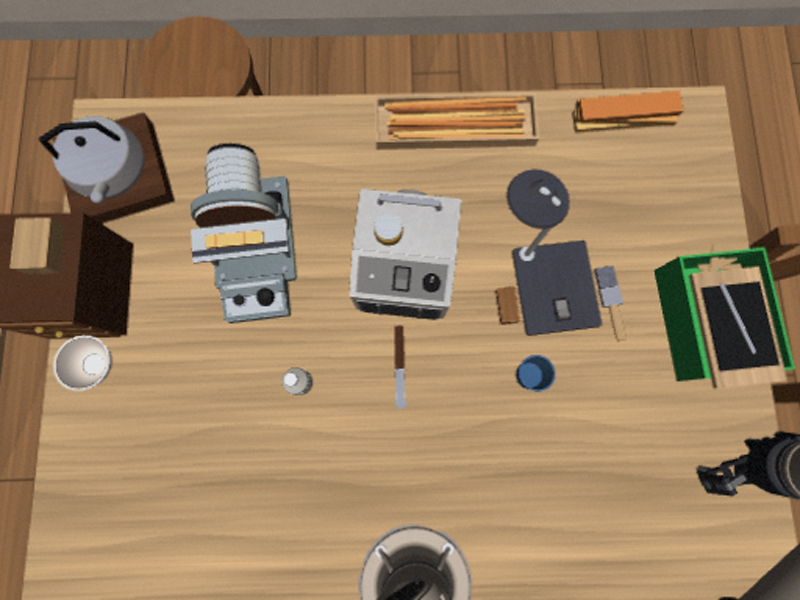

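View pics/side.png

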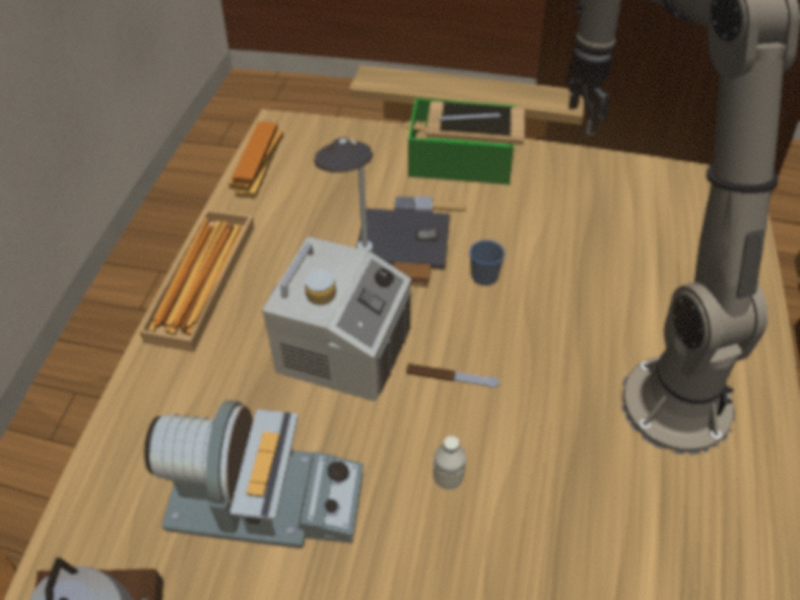

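Top view (800 px scale): lamp rocker is at about (562,308), extractor rocker (401,278), start button (239,299) and mushroom stop (265,297). In the side view they are at about (427,234), (372,300), (331,506) and (338,470). I'll zoom in on all three, in both views, in one montage.

Run:
```python
from h import *
C={n:np.load(n+".npy",allow_pickle=True).item() for n in("top","side")}
def crop(n,u,v,w=66,h=74):
    x0=int(u/1.5625-w/2);y0=int(v/1.5625-h/2);print(n,x0,y0)
    return cv2.resize(C[n]["frame"][y0:y0+h,x0:x0+w,::-1],(w*4,h*4),interpolation=cv2.INTER_CUBIC)
a=[crop("top",*p) for p in((557,290),(405,270),(255,290))]
b=[crop("side",*p) for p in((410,240),(365,300),(330,495))]
cv2.imwrite("pics/m.png",np.vstack([np.hstack(a),np.hstack(b)]))
```

```text
top 323 148
top 226 135
top 130 148
side 229 116
side 200 155
side 178 279
```

View pics/m.png

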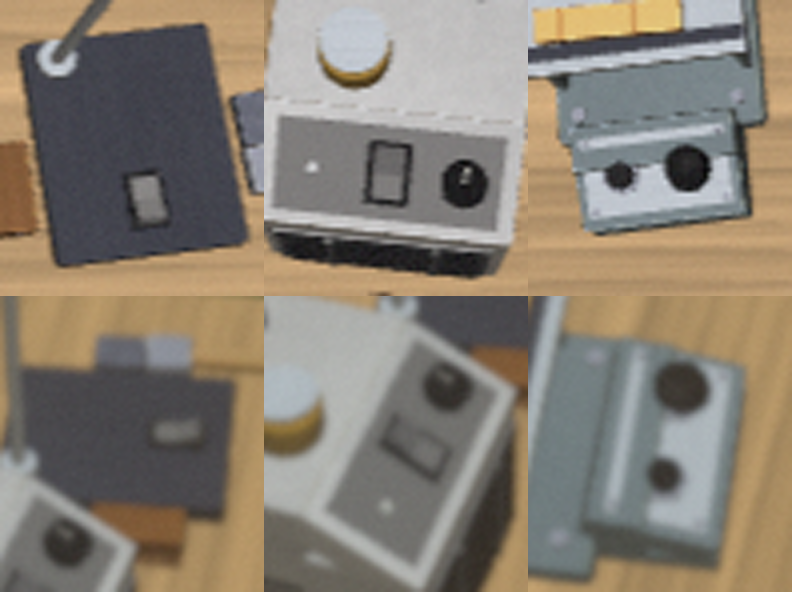

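```bash
cat > m.py <<'E'
from h import *
C={n:np.load(n+".npy",allow_pickle=True).item() for n in("top","side")}
t,s=C["top"],C["side"]
def P(i,px,py):
    x0,y0=[(323,148),(226,135),(130,148)][i];return x0+(px-264*i+.5)/4-.5,y0+(py+.5)/4-.5
def S(i,px,py):
    x0,y0=[(229,116),(200,155),(178,279)][i];return x0+(px-264*i+.5)/4-.5,y0+(py-296+.5)/4-.5
r=lambda a:np.round(np.asarray(a),4)
E
python3 - <<'E'
from m import *
print("lamp foot", *[r(onz(t,*P(0,*p),.022)) for p in((22,47),(205,26),(246,242),(58,265))])
print("side foot", *[r(onz(s,*S(0,*p),.022)) for p in((234,380),(222,517))])
print("lamp rocker",r(onz(t,*P(0,147,200),.027)),r(onz(s,*S(0,177,432),.027)),[np.round(v,4) for v in tri(t,P(0,147,200),s,S(0,177,432))])
print("ext roof edge",r(onz(t,*P(1,278,100),.19)),r(onz(t,*P(1,520,122),.19)))
print("ext rocker",r(onz(t,*P(1,389,172),.169)),r(onz(s,*S(1,417,448),.169)),tri(t,P(1,389,172),s,S(1,417,448)))
print("frame cor",*[r(onz(t,*P(1,*p),z)) for p,z in(((371,141),.178),((411,143),.178),((407,204),.158),((366,201),.158))])
print("dial",r(onz(t,*P(1,464,184),.179)),r(onz(s,*S(1,446,384),.179)),tri(t,P(1,464,184),s,S(1,446,384)))
print("start",r(onz(t,*P(2,620,176),.0575)),r(onz(s,*S(2,664,475),.0575)),tri(t,P(2,620,176),s,S(2,664,475)))
print("stop",r(onz(t,*P(2,687,168),.074)),r(onz(s,*S(2,681,386),.074)),tri(t,P(2,687,168),s,S(2,681,386)))
print("tin",r(onz(t,*P(1,354,40),.228)))
o=lambda n,u,v,z:print(n,r(onz(t,u/1.5625,v/1.5625,z)))
o("cup",535,373,.07);o("glue",293,380,.11);o("lamphead",538,198,.33)
E
```

```text
lamp foot [ 0.6606 -0.2292  0.022 ] [ 0.6749 -0.3839  0.022 ] [ 0.4911 -0.4005  0.022 ] [ 0.4761 -0.2464  0.022 ]
side foot [ 0.4935 -0.401   0.022 ] [ 0.4767 -0.2366  0.022 ]
lamp rocker [ 0.527  -0.3215  0.027 ] [ 0.5287 -0.3218  0.027 ] [array([ 0.5278, -0.3215,  0.0271]), np.float64(0.0017)]
ext roof edge [0.6169 0.0897 0.19  ] [ 0.5964 -0.0819  0.19  ]
ext rocker [0.5674 0.0119 0.169 ] [0.5655 0.0124 0.169 ] (array([0.56653099, 0.01191199, 0.16865344]), np.float64(0.0018932671515014333))
frame cor [0.5884 0.0243 0.178 ] [ 0.5862 -0.0043  0.178 ] [ 0.5459 -0.0006  0.158 ] [0.5489 0.029  0.158 ]
dial [ 0.5548 -0.0412  0.179 ] [ 0.5571 -0.0397  0.179 ] (array([ 0.55640873, -0.04132392,  0.17704141]), np.float64(0.0021661862005807686))
start [0.5574 0.3427 0.0575] [0.558  0.3448 0.0575] (array([0.55830099, 0.34348245, 0.05476947]), np.float64(0.0005653663303310229))
stop [0.559  0.2859 0.074 ] [0.5599 0.2911 0.074 ] (array([0.56089968, 0.28754667, 0.06727506]), np.float64(0.000843362611341124))
tin [0.6471 0.0341 0.228 ]
cup [ 0.3927 -0.2458  0.07  ]
glue [0.389 0.22  0.11 ]
lamphead [ 0.6522 -0.2073  0.33  ]
```

```bash
cat > go.py <<'E'
from h import *
from scipy.spatial.transform import Rotation as R
def rot(yaw,tilt):  # tool x along rocker x (up slope), z = -normal
    c,s=np.cos(yaw),np.sin(yaw);f=np.array([c,s,0]);k=np.array([0,0,1.])
    x=np.cos(tilt)*f+np.sin(tilt)*k;z=np.sin(tilt)*f-np.cos(tilt)*k
    return np.stack([x,np.cross(z,x),z],1)
def frame(name):
    return {"lamp":(np.array([.516,-.322,.026]),rot(.095,0)),
     "fan":(np.array([.5755,.011,.1754]),rot(-.11,.512)),
     "start":(np.array([.558,.3435,.0575]),rot(.107,.30))}[name]
def to(name,back,dp=(0,0,0)):
    s=get_state();p,M=frame(name);E=np.array(s["ee_rot"])
    d=E.T@(p-back*M[:,2]+np.array(dp)-s["tcp_pos"])*100
    print(name,back,"travel cm",np.round(d,2),"turn deg",np.round(R.from_matrix(E.T@M).as_rotvec(degrees=True),2),
     "tcp",np.round(s["tcp_pos"],4),"F",np.round(s["force"],2),"t",s["time_s"],"j",np.round(s["joint_positions"],2))
E
python3 -c "
from go import *
to('lamp',.12);to('lamp',.03)"
```

```text
lamp 0.12 travel cm [32.32 -3.39  8.44] turn deg [-0.12  0.03 20.5 ] tcp [ 0.2403 -0.494   0.2303] F [-0.24 -0.48 -0.93] t 0.1 j [ 1.08  0.31  0.01  1.51 -0.    1.32 -0.03]
lamp 0.03 travel cm [32.32 -3.37 17.44] turn deg [-0.12  0.03 20.5 ] tcp [ 0.2403 -0.494   0.2303] F [-0.24 -0.48 -0.93] t 0.1 j [ 1.08  0.31  0.01  1.51 -0.    1.32 -0.03]
```

play_rows:
  travel:
    - [3, -0.3, 0]
    - [7, -0.7, 0]
    - [12, -1.2, 0]
    - [17, -1.7, 1]
    - [22, -2.3, 3]
    - [26, -2.7, 5]
    - [29, -3, 7]
    - [31.5, -3.3, 8]
    - [32.3, -3.4, 8.4]
    - [32.3, -3.4, 8.4]
  turn:
    - [0, 0, 2]
    - [0, 0, 5]
    - [0, 0, 8]
    - [0, 0, 11]
    - [0, 0, 14]
    - [0, 0, 17]
    - [0, 0, 19]
    - [0, 0, 20.5]
    - [-0.1, 0, 20.5]
    - [-0.1, 0, 20.5]
  hand: [255, 255, 255, 255, 255, 255, 255, 255, 255, 255]
  grip_force: 20

```text
time_s: 1.35
tcp_pos: [0.5158, -0.3226, 0.1469]
ee_rot: [[0.995, 0.096, -0.001], [0.096, -0.995, -0.001], [-0.001, 0.001, -1.0]]
force: [0.2, -0.4, -0.4]
opening: 0.0001
grip_force: 0.0
```

```bash
python3 -c "
from go import *
to('lamp',.12);to('lamp',.012)"
```

```text
lamp 0.12 travel cm [ 0.02 -0.06  0.09] turn deg [0.08 0.05 0.06] tcp [ 0.5158 -0.3226  0.1469] F [ 0.23 -0.35 -0.35] t 1.35 j [ 0.57  0.49 -0.06  1.47  0.03  1.19 -0.97]
lamp 0.012 travel cm [ 0.03 -0.07 10.89] turn deg [0.08 0.05 0.06] tcp [ 0.5158 -0.3226  0.1469] F [ 0.23 -0.35 -0.35] t 1.35 j [ 0.57  0.49 -0.06  1.47  0.03  1.19 -0.97]
```

play_rows:
  travel:
    - [0, -0.1, 2]
    - [0, -0.1, 5]
    - [0, -0.1, 8]
    - [0, -0.1, 10]
    - [0, -0.1, 10.7]
    - [0, -0.1, 10.7]
  turn:
    - [0, 0, 0]
    - [0, 0, 0]
    - [0, 0, 0]
    - [0, 0, 0]
    - [0, 0, 0]
    - [0, 0, 0]
  hand: [255, 255, 255, 255, 255, 255]

```text
time_s: 2.1
tcp_pos: [0.5156, -0.323, 0.0408]
ee_rot: [[0.996, 0.094, 0.0], [0.094, -0.996, -0.002], [0.0, 0.002, -1.0]]
force: [0.3, 0.7, 0.5]
opening: -0.0001
grip_force: 0.0
```

Run:
```python
from go import *
to('lamp',0)
a=[]
for n in("side","top"):
    c=camera(n);p=proj(c,frame("lamp")[0]);print(p)
    x,y=int(p[0])-33,int(p[1])-37;print(x,y);a.append(cv2.resize(c["frame"][y:y+74,x:x+66,::-1],(396,444),interpolation=cv2.INTER_CUBIC))
cv2.imwrite("pics/l1.png",np.hstack(a))
```

```text
lamp 0 travel cm [ 0.05 -0.1   1.48] turn deg [ 0.14 -0.01 -0.07] tcp [ 0.5156 -0.323   0.0408] F [0.29 0.72 0.5 ] t 2.1 j [ 0.57  0.59 -0.06  1.58  0.04  0.97 -0.98]
[276.65170672 150.323603  ]
243 113
[359.7344752 200.9858515]
326 163
```

View pics/l1.png

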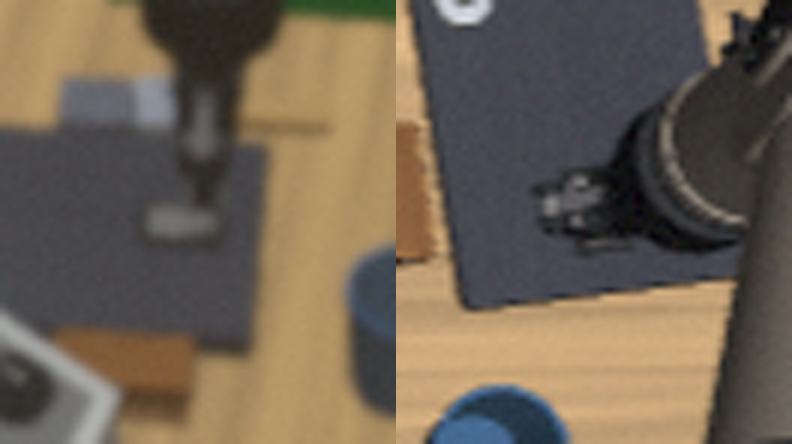

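The side view shows the closed tips at about (205,200) in the crop. That is just above the operator-side half of the grey rocker (145–220, 222), so they are aligned. I'll press in small steps.

play_rows:
  travel:
    - [0, -0.1, 0.5]
    - [0, -0.1, 0.9]
    - [0, -0.1, 1.1]
    - [0, -0.1, 1.2]
    - [0, -0.1, 1.3]
    - [0, -0.1, 1.4]
    - [0, -0.1, 1.4]
  turn:
    - [0, 0, 0]
    - [0, 0, 0]
    - [0, 0, 0]
    - [0, 0, 0]
    - [0, 0, 0]
    - [0, 0, 0]
    - [0, 0, 0]
  hand: [255, 255, 255, 255, 255, 255, 255]

```text
time_s: 3.08
tcp_pos: [0.5164, -0.3209, 0.0262]
ee_rot: [[0.995, 0.095, 0.001], [0.095, -0.995, -0.002], [0.001, 0.002, -1.0]]
force: [-0.5, -0.3, 0.9]
opening: 0.0003
grip_force: 0.4
```

play_rows:
  travel:
    - [0, 0, 0.1]
    - [0, 0, 0.1]
  turn:
    - [0, 0, 0]
    - [0, 0, 0]
  hand: [255, 255]

```text
time_s: 3.32
tcp_pos: [0.5164, -0.3209, 0.0261]
ee_rot: [[0.995, 0.095, 0.001], [0.095, -0.995, -0.002], [0.001, 0.002, -1.0]]
force: [-2.2, 1.1, 6.4]
opening: 0.0004
grip_force: 2.8
```

```bash
python3 -c "
from go import *
to('lamp',0)"
```

```text
lamp 0 travel cm [-0.05  0.1   0.01] turn deg [ 0.12 -0.05  0.01] tcp [ 0.5164 -0.3209  0.0261] F [-2.21  1.13  6.44] t 3.325 j [ 0.57  0.61 -0.06  1.59  0.04  0.94 -0.98]
```

Hard stop at z = 26 mm with 6 N, which matches "fully on". I'll lift off and check.

play_rows:
  travel:
    - [0, 0, -0.5]
    - [0, 0, -2]
    - [0, 0, -5]
    - [0, 0, -10]
    - [0, 0, -15]
    - [-4, 0, -20]
    - [-9, 0, -24]
    - [-14, 0, -26]
    - [-16, 0, -26]
    - [-16, 0, -26]
  turn:
    - [0, 0, 0]
    - [0, 0, 0]
    - [0, 0, 0]
    - [0, 0, 0]
    - [0, 0, 0]
    - [0, 0, 0]
    - [0, 0, 0]
    - [0, 0, 0]
    - [0, 0, 0]
    - [0, 0, 0]
  hand: [255, 255, 255, 255, 255, 255, 255, 255, 255, 255]

```text
time_s: 4.58
tcp_pos: [0.3559, -0.3359, 0.2856]
ee_rot: [[0.996, 0.093, 0.002], [0.093, -0.996, -0.002], [0.001, 0.002, -1.0]]
force: [0.8, -0.7, -0.6]
opening: 0.0002
grip_force: 0.0
```

Run:
```python
from go import *
to('fan',.10);to('fan',.02)
a=[]
for n in("side","top"):
    c=camera(n);p=proj(c,(.527,-.321,.026))
    x,y=int(p[0])-33,int(p[1])-37
    for f in (np.load(n+".npy",allow_pickle=True).item()["frame"],c["frame"]):
        a.append(cv2.resize(f[y:y+74,x:x+66,::-1],(264,296),interpolation=cv2.INTER_CUBIC))
cv2.imwrite("pics/l2.png",np.vstack([np.hstack(a[:2]),np.hstack(a[2:])]))
```

```text
fan 0.1 travel cm [ 20.28 -33.49   2.25] turn deg [-2.85 29.15 11.4 ] tcp [ 0.3559 -0.3359  0.2856] F [ 0.8  -0.66 -0.59] t 4.575 j [ 0.74  0.16 -0.02  1.57  0.    1.41 -0.76]
fan 0.02 travel cm [ 24.11 -32.72   9.24] turn deg [-2.85 29.15 11.4 ] tcp [ 0.3559 -0.3359  0.2856] F [ 0.8  -0.66 -0.59] t 4.575 j [ 0.74  0.16 -0.02  1.57  0.    1.41 -0.76]
```

View pics/l2.png

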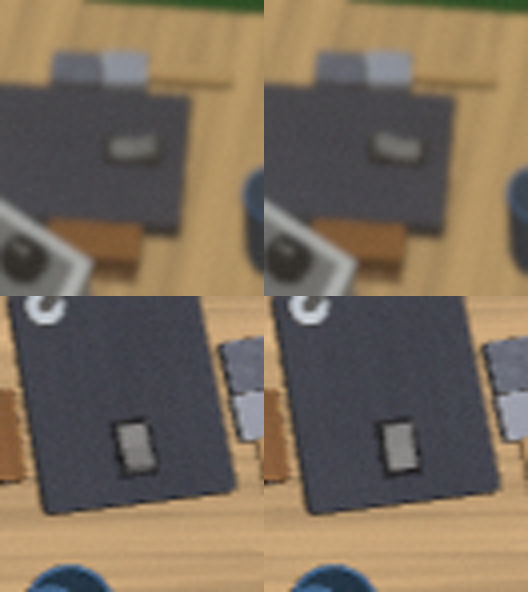

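The rocker at (135,447) in the before/after crops now tilts the other way, and the lamp and its neighbours have not moved. On to the extractor.

play_rows:
  travel:
    - [1, -3, 0]
    - [3, -7, 0]
    - [5, -12, 0]
    - [8, -17, 0.5]
    - [11, -22, 1]
    - [14, -27, 1.5]
    - [17, -31, 2]
    - [19.5, -33, 2.2]
    - [20.3, -33.5, 2.2]
    - [20.3, -33.5, 2.2]
  turn:
    - [-0.3, 3, 1.2]
    - [-0.6, 6, 2.4]
    - [-1, 10, 4]
    - [-1.4, 14, 5.6]
    - [-1.8, 18, 7]
    - [-2.2, 22, 8.6]
    - [-2.6, 26, 10.2]
    - [-2.9, 29.2, 11.4]
    - [-2.9, 29.2, 11.4]
    - [-2.9, 29.2, 11.4]
  hand: [255, 255, 255, 255, 255, 255, 255, 255, 255, 255]

```text
time_s: 5.92
tcp_pos: [0.5274, 0.0174, 0.2623]
ee_rot: [[0.868, -0.106, 0.485], [-0.093, -0.994, -0.052], [0.488, -0.0, -0.873]]
force: [-0.1, -0.5, -0.7]
opening: 0.0
grip_force: 0.0
```

```bash
python3 -c "
from go import *
to('fan',.10);to('fan',.015)"
```

```text
fan 0.1 travel cm [-0.03  0.11 -0.05] turn deg [-0.12  0.12  0.16] tcp [0.5274 0.0174 0.2623] F [-0.11 -0.52 -0.66] t 5.925 j [ 0.44 -0.08 -0.55  1.99  0.1   0.73 -1.85]
fan 0.015 travel cm [-0.01  0.13  8.45] turn deg [-0.12  0.12  0.16] tcp [0.5274 0.0174 0.2623] F [-0.11 -0.52 -0.66] t 5.925 j [ 0.44 -0.08 -0.55  1.99  0.1   0.73 -1.85]
```

play_rows:
  travel:
    - [0, 0.1, 2]
    - [0, 0.1, 4]
    - [0, 0.1, 6]
    - [0, 0.1, 7.8]
    - [0, 0.1, 8.4]
    - [0, 0.1, 8.4]
  turn:
    - [0, 0, 0]
    - [0, 0, 0]
    - [0, 0, 0]
    - [0, 0, 0]
    - [0, 0, 0]
    - [0, 0, 0]
  hand: [255, 255, 255, 255, 255, 255]

```text
time_s: 6.68
tcp_pos: [0.5677, 0.0106, 0.1893]
ee_rot: [[0.867, -0.109, 0.486], [-0.095, -0.994, -0.054], [0.489, 0.0, -0.872]]
force: [1.1, -0.1, 0.2]
opening: 0.0001
grip_force: 0.0
```

Run:
```python
from go import *
to('fan',0)
a=[]
for n in("side","top"):
    c=camera(n);p=proj(c,frame("fan")[0])
    x,y=int(p[0])-33,int(p[1])-37;a.append(cv2.resize(c["frame"][y:y+74,x:x+66,::-1],(396,444),interpolation=cv2.INTER_CUBIC))
cv2.imwrite("pics/f1.png",np.hstack(a))
```

```text
fan 0 travel cm [-0.01 -0.13  1.59] turn deg [0.01 0.06 0.03] tcp [0.5677 0.0106 0.1893] F [ 1.05 -0.11  0.18] t 6.675 j [ 0.42  0.1  -0.57  2.02  0.33  0.56 -2.05]
```

View pics/f1.png

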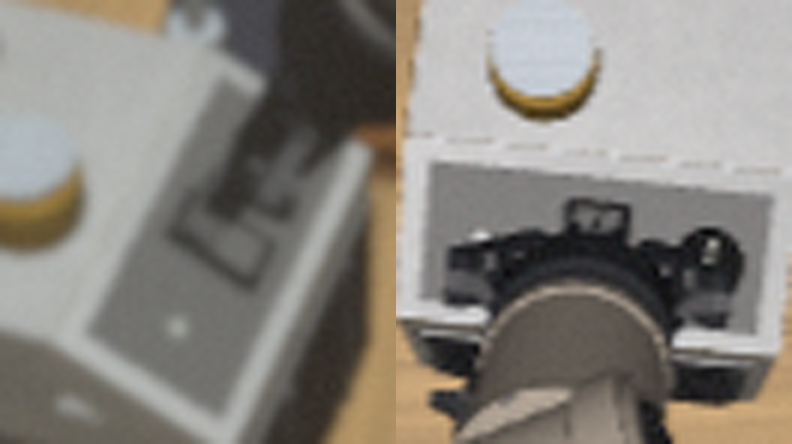

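The side crop shows the tips hovering at about (225,205), over the upper half of the rocker frame (180–265, 200–280) and clear of the dial. Pressing.

play_rows:
  travel:
    - [0, -0.1, 0.5]
    - [0, -0.1, 0.9]
    - [0, -0.1, 1.1]
    - [0, -0.1, 1.2]
    - [0, -0.1, 1.3]
    - [0, -0.1, 1.4]
    - [0, -0.1, 1.5]
    - [0, -0.1, 1.5]
  turn:
    - [0, 0, 0]
    - [0, 0, 0]
    - [0, 0, 0]
    - [0, 0, 0]
    - [0, 0, 0]
    - [0, 0, 0]
    - [0, 0, 0]
    - [0, 0, 0]
  hand: [255, 255, 255, 255, 255, 255, 255, 255]

```text
time_s: 7.78
tcp_pos: [0.5752, 0.0119, 0.1764]
ee_rot: [[0.867, -0.108, 0.487], [-0.094, -0.994, -0.053], [0.49, 0.0, -0.872]]
force: [-0.4, 0.6, 2.7]
opening: -0.0
grip_force: 1.0
```

```bash
python3 -c "
from go import *
to('fan',0)"
```

```text
fan 0 travel cm [-0.01  0.09  0.1 ] turn deg [-0.05  0.01  0.11] tcp [0.5752 0.0119 0.1764] F [-0.41  0.56  2.65] t 7.775 j [ 0.4   0.13 -0.56  2.03  0.38  0.53 -2.1 ]
```

play_rows:
  travel:
    - [0, 0, 0.1]
    - [0, 0, 0.15]
    - [0, 0, 0.15]
  turn:
    - [0, 0, 0]
    - [0, 0, 0]
    - [0, 0, 0]
  hand: [255, 255, 255]

```text
time_s: 8.15
tcp_pos: [0.5753, 0.0119, 0.1762]
ee_rot: [[0.867, -0.108, 0.487], [-0.093, -0.994, -0.054], [0.49, 0.002, -0.872]]
force: [-9.8, -0.0, 12.9]
opening: 0.0003
grip_force: 8.0
```

```bash
python3 -c "
from go import *
to('fan',0)"
```

```text
fan 0 travel cm [-0.01  0.09  0.08] turn deg [0.04 0.01 0.15] tcp [0.5753 0.0119 0.1762] F [-9.800e+00 -1.000e-02  1.285e+01] t 8.15 j [ 0.4   0.13 -0.56  2.03  0.39  0.53 -2.11]
```

play_rows:
  travel:
    - [0, 0, -0.5]
    - [0, 0, -2]
    - [0, 0, -5]
    - [0, 0, -9]
    - [0, 0, -13]
    - [0, 0, -17]
    - [0, 0, -20]
    - [0, 0, -21]
    - [0, 0, -21]
  turn:
    - [0, 0, 0]
    - [0, 0, 0]
    - [0, 0, 0]
    - [0, 0, 0]
    - [0, 0, 0]
    - [0, 0, 0]
    - [0, 0, 0]
    - [0, 0, 0]
    - [0, 0, 0]
  hand: [255, 255, 255, 255, 255, 255, 255, 255, 255]

```text
time_s: 9.28
tcp_pos: [0.4734, 0.0229, 0.3575]
ee_rot: [[0.867, -0.108, 0.486], [-0.094, -0.994, -0.053], [0.489, 0.0, -0.872]]
force: [-0.7, -0.6, 0.1]
opening: 0.0001
grip_force: 0.0
```

Run:
```python
from go import *
to('start',.20);to('start',.10)
a=[]
for n in("side","top"):
    c=camera(n);p=proj(c,(.567,.012,.168))
    x,y=int(p[0])-33,int(p[1])-37
    for f in (np.load(n+".npy",allow_pickle=True).item()["frame"],c["frame"]):
        a.append(cv2.resize(f[y:y+74,x:x+66,::-1],(264,296),interpolation=cv2.INTER_CUBIC))
cv2.imwrite("pics/f2.png",np.vstack([np.hstack(a[:2]),np.hstack(a[2:])]))
```

```text
start 0.2 travel cm [ -6.03 -31.53   9.09] turn deg [  4.89 -12.04 -11.33] tcp [0.4734 0.0229 0.3575] F [-0.68 -0.63  0.14] t 9.275 j [ 0.45 -0.27 -0.48  1.89 -0.06  0.99 -1.71]
start 0.1 travel cm [ -8.19 -32.16  18.84] turn deg [  4.89 -12.04 -11.33] tcp [0.4734 0.0229 0.3575] F [-0.68 -0.63  0.14] t 9.275 j [ 0.45 -0.27 -0.48  1.89 -0.06  0.99 -1.71]
```

View pics/f2.png

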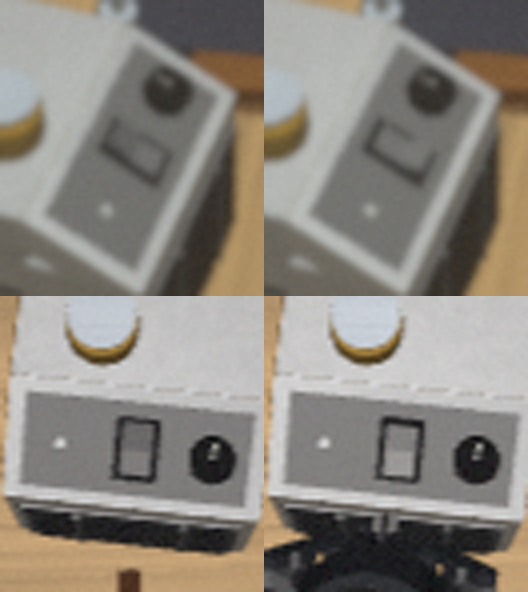

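The crop now shows the rocker at (400,450) with the lower half raised, so it is on, and nothing else moved. On to the sander.

play_rows:
  travel:
    - [-0.3, -3, 0.5]
    - [-1, -7, 1]
    - [-1.5, -11, 2]
    - [-2.5, -16, 3.5]
    - [-3.5, -21, 5]
    - [-4.5, -25, 6.5]
    - [-5.4, -29, 8]
    - [-6, -31, 9]
    - [-6, -31.5, 9.1]
    - [-6, -31.5, 9.1]
  turn:
    - [0.5, -1.2, -1.1]
    - [1, -2.4, -2.2]
    - [1.5, -3.7, -3.5]
    - [2, -5, -4.8]
    - [2.8, -7, -6.6]
    - [3.6, -9, -8.4]
    - [4.3, -10.6, -10]
    - [4.9, -12, -11.3]
    - [4.9, -12, -11.3]
    - [4.9, -12, -11.3]
  hand: [255, 255, 255, 255, 255, 255, 255, 255, 255, 255]

```text
time_s: 10.62
tcp_pos: [0.4997, 0.3366, 0.2485]
ee_rot: [[0.95, 0.106, 0.294], [0.102, -0.994, 0.031], [0.296, 0.0, -0.955]]
force: [-1.1, -0.4, -0.6]
opening: -0.0004
grip_force: 0.0
```

```bash
python3 -c "
from go import *
to('start',.20);to('start',.015)"
```

```text
start 0.2 travel cm [-0.03 -0.07 -0.02] turn deg [ 0.02 -0.01 -0.02] tcp [0.4997 0.3366 0.2485] F [-1.06 -0.36 -0.59] t 10.625 j [ 0.03  0.38 -1.01  1.59  0.59  1.18 -2.56]
start 0.015 travel cm [-0.04 -0.07 18.48] turn deg [ 0.02 -0.01 -0.02] tcp [0.4997 0.3366 0.2485] F [-1.06 -0.36 -0.59] t 10.625 j [ 0.03  0.38 -1.01  1.59  0.59  1.18 -2.56]
```

play_rows:
  travel:
    - [0, -0.1, 2]
    - [0, -0.1, 5]
    - [0, -0.1, 8]
    - [0, -0.1, 11]
    - [0, -0.1, 14]
    - [0, -0.1, 16.5]
    - [0, -0.1, 18]
    - [0, -0.1, 18.4]
    - [0, -0.1, 18.4]
  turn:
    - [0, 0, 0]
    - [0, 0, 0]
    - [0, 0, 0]
    - [0, 0, 0]
    - [0, 0, 0]
    - [0, 0, 0]
    - [0, 0, 0]
    - [0, 0, 0]
    - [0, 0, 0]
  hand: [255, 255, 255, 255, 255, 255, 255, 255, 255]

```text
time_s: 11.75
tcp_pos: [0.5543, 0.3442, 0.0743]
ee_rot: [[0.949, 0.107, 0.296], [0.102, -0.994, 0.033], [0.298, -0.001, -0.955]]
force: [-0.3, -0.3, 0.3]
opening: 0.0002
grip_force: 0.0
```

Run:
```python
from go import *
to('start',0)
a=[]
for n in("side","top"):
    c=camera(n);p=proj(c,frame("start")[0]);print(p)
    x,y=int(p[0])-33,int(p[1])-37;a.append(cv2.resize(c["frame"][y:y+74,x:x+66,::-1],(396,444),interpolation=cv2.INTER_CUBIC))
cv2.imwrite("pics/s1.png",np.hstack(a))
```

```text
start 0 travel cm [-0.16  0.11  1.71] turn deg [-0.05 -0.14 -0.02] tcp [0.5543 0.3442 0.0743] F [-0.26 -0.26  0.26] t 11.75 j [-0.09  0.63 -0.83  1.7   0.85  0.9  -2.74]
[211.77005716 322.92211502]
[152.36465713 191.45606229]
```

View pics/s1.png

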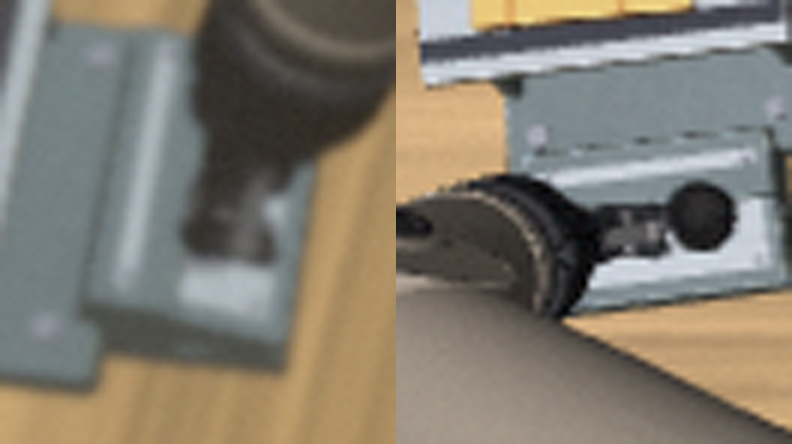

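The tips are above the start button. The mushroom, at (703,215) in the crop, is clear to the right by about 20 mm. Pressing along the normal.

play_rows:
  travel:
    - [-0.1, 0.1, 0.7]
    - [-0.1, 0.1, 1.3]
    - [-0.1, 0.1, 1.7]
    - [-0.1, 0.1, 1.9]
    - [-0.1, 0.1, 2.1]
    - [-0.1, 0.1, 2.2]
    - [-0.1, 0.1, 2.2]
  turn:
    - [0, 0, 0]
    - [0, 0, 0]
    - [0, 0, 0]
    - [0, 0, 0]
    - [0, 0, 0]
    - [0, 0, 0]
    - [0, 0, 0]
  hand: [255, 255, 255, 255, 255, 255, 255]

```text
time_s: 12.72
tcp_pos: [0.5593, 0.3429, 0.0538]
ee_rot: [[0.949, 0.106, 0.296], [0.102, -0.994, 0.03], [0.297, 0.002, -0.955]]
force: [-6.7, -4.2, 11.8]
opening: 0.0
grip_force: 6.2
```

```bash
python3 -c "
from go import *
to('start',0)"
```

```text
start 0 travel cm [-0.01 -0.07 -0.39] turn deg [ 0.12 -0.11 -0.02] tcp [0.5593 0.3429 0.0538] F [-6.71 -4.16 11.84] t 12.725 j [-0.11  0.66 -0.81  1.71  0.88  0.88 -2.77]
```

14 N against a button that needs about 5 N: it is bottomed. Retracting.

play_rows:
  travel:
    - [0, 0, -0.5]
    - [0, 0, -2]
    - [0, 0, -5]
    - [0, 0, -9]
    - [0, 0, -13]
    - [0, 0, -17]
    - [0, 0, -20]
    - [0, 0, -20]
    - [0, 0, -20]
  turn:
    - [0, 0, 0]
    - [0, 0, 0]
    - [0, 0, 0]
    - [0, 0, 0]
    - [0, 0, 0]
    - [0, 0, 0]
    - [0, 0, 0]
    - [0, 0, 0]
    - [0, 0, 0]
  hand: [255, 255, 255, 255, 255, 255, 255, 255, 255]

```text
time_s: 13.85
tcp_pos: [0.5006, 0.3365, 0.2427]
ee_rot: [[0.95, 0.106, 0.295], [0.102, -0.994, 0.031], [0.297, 0.0, -0.955]]
force: [0.5, 0.8, 0.1]
opening: 0.0002
grip_force: 0.0
```

Run:
```python
from go import *
to('start',0)
a=[cv2.resize(camera(n)["frame"][:,:,::-1],(400,300)) for n in("top","side")]
b=camera("top")["frame"][140:225,120:260,::-1]
a=np.vstack([np.hstack(a),cv2.resize(b,(494,300),interpolation=cv2.INTER_CUBIC)[:, :494] if 0 else np.hstack([cv2.resize(b,(494,300),interpolation=cv2.INTER_CUBIC),np.zeros((300,306,3),np.uint8)])])
cv2.imwrite("pics/end.png",a)
```

```text
start 0 travel cm [ 0.03 -0.09 19.4 ] turn deg [ 0.04 -0.06 -0.02] tcp [0.5006 0.3365 0.2427] F [0.53 0.79 0.13] t 13.85 j [ 0.03  0.39 -1.01  1.6   0.6   1.17 -2.57]
```

View pics/end.png

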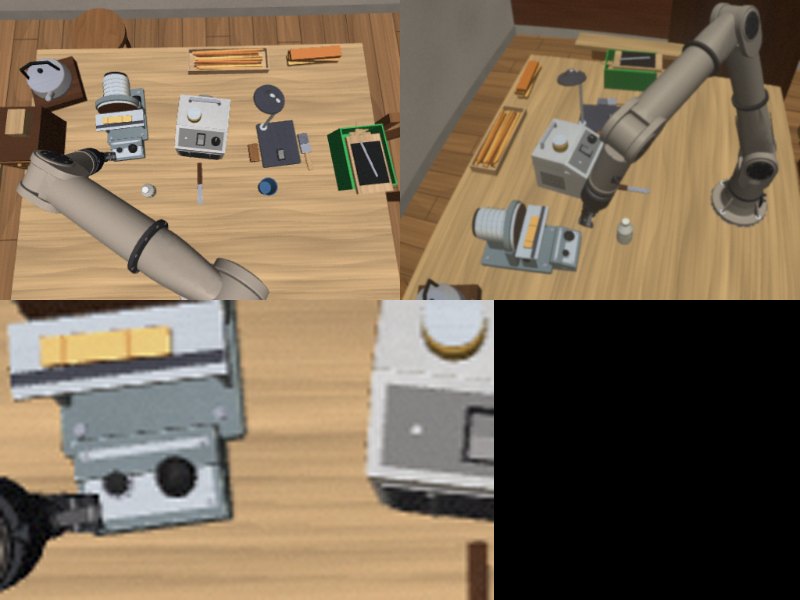

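All the loose items are where they started, the buttons at (117,483) and (177,477) are out and free, and the arm is clear.

```bash
python3 -c "
from station import *
print(close_job())"
```

```text
the job is handed in; nothing more can be done
None
```

The job is handed in at about 14 s of the 70 s: lamp switched on, then the extractor, then the sander's start button pressed to its stop and released; the stop button wasn't touched, the loose things look unmoved, and the verdict wasn't shown.

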